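# Unclip the spent filter cartridge

### The job

The suction line's filter is spent. Pinch together the two sprung side tabs of the rectangular filter cartridge that is snapped into its grey dock (not the spare lying loose on the bench), lift it out, and leave it standing upright in the shallow metal tray.

Things in the scene. Friction and masses are not known exactly. Their poses are not given: they have to be found in the camera images.
- cartridge: Spent filter, a white upright block 52 (own x) x 34 (own y) x 80 mm high plus an 8 mm spigot on top, under 0.3 kg. Origin: centre of its underside, z up. It starts in a fixed grey dock, 110 x 90 x 35 mm high, square with it; pocket floor 5 mm above the bench, so 30 mm is hidden; play 1 mm. Not it: the round trap fixed on a like grey block, nor the same-shaped spare lying on the bench.
- tab_l (a joint): Travel (m) of the grey tab on the cartridge's +y side: 0 out, 0.005 fully in (to -y); 3 N to start, 8 N fully in. Its thumb pad is 28 mm wide along x, 48 to 76 mm above the cartridge's origin, outer face 24 mm from the centre plane: 48 mm across both tabs, 38 mm pressed in.
- tab_r (a joint): The same on the -y side: 0 out, 0.005 m fully in (to +y). A barb low on each tab hooks under the dock's lip: both must be kept pressed by more than about 3.5 mm (best fully) while the cartridge rises straight up, until its underside is above the dock's top.
- tray: Shallow open rectangular plain metal tray, loose, 0.5 kg, 170 mm (own x) by 120 mm (own y), 25 mm high, walls and floor 3 mm thick, near the middle of the bench. Origin: centre of its underside; z up.

How it is judged (in metres and radians):
On the way:
1. both tabs are pressed in by more than 3 mm while the cartridge is still home in its dock (value of joint each of tab_l, tab_r above 0.003 m and distance of cartridge from where it was at the start of the episode below 0.008 m), for 0.1 s.
At the end, for the whole second after the job is handed in: The cartridge stands upright (within about 10 degrees) on the floor of the metal tray, its middle at most 68 mm from the tray's middle lengthwise and 45 mm across, and cartridge and tray are at rest (x of cartridge in the frame of tray between -0.068 and 0.068 m and y of cartridge in the frame of tray between -0.045 and 0.045 m and z of cartridge in the frame of tray below 0.009 m and angle between cartridge's own z axis and vertical below 0.17 rad and linear speed of each of cartridge, tray below 0.02 m/s); the robot touches nothing.
It also fails if it takes over 38 s, if anything falls off the work surface, if the arm or the gripper's body presses on something with over 40 N, if the wrist force passes 120 N, or if a joint passes its speed limit or range.

### The arm

A 7-joint arm with a two-finger parallel gripper is mounted at the origin on the work surface. World frame = base frame: x ahead of the robot, y to its left, z up, the work surface at z = 0. Lengths are in mm, angles in rad, forces in N, time in s.
With the tool pointing down it reaches from about 425 to 925 mm from the base axis. Payload 6.8 kg.
Tool frame: the origin (TCP) lies midway between the tips of the shut fingers; the grasp point (between the pads) lies 19 mm behind it; z points along the fingers, y is the line along which they close (so a half turn about z gives the same grasp; the last joint's range is limited). The gripper opens to 88 mm and grips with 3 to 60 N. Pads are 20 mm wide; open, the fingers measure 115 mm over their backs; the gripper's body (75 mm by 178 mm) begins 61 mm behind the grasp point.
Start: joints at [-0.108, 0.477, 0.022, 1.555, -0.011, 1.109, -0.083], TCP at [675.017, 0.007, 222.664] pointing down, gripper open.
Joint ranges: [-2.96, 2.96], [-0.34, 2.1], [-1.41, 1.46], [0.24, 2.44], [-1.37, 4.51], [0.17, 1.92], [-2.96, 2.96]. Speed limits (rad/s): [2.39, 2.39, 3.14, 3.14, 3.14, 3.14, 3.14].

### API

Orientations are given as a unit quaternion [x, y, z, w].
In Python, from workcell import arm gives the robot as it stands.
- The arm moves only by the shell command python3 -m inch 'ROWS' [FORCE]. ROWS is JSON, a list of rows, each a list of 5 numbers: the shift along the tool's x, y, z in mm, then the turn about the tool's z in degrees, then the finger opening in mm, from 0 to 87.8. A call has 1 to 10 rows; each row shifts and turns the commanded pose from where the row before left it, along the tool's axes as they then stand; what a row does not reach is not made up. A row lasts 1/8 s, in which the tool goes at most 62.5 mm and 10.7 degrees, less where a joint would pass 70% of its speed; a pose out of reach is approached as far as the arm can. A call with a gripper value outside its range is refused whole. The fingers move at their own pace and stop on an object; FORCE is the grip in N (left out, the last holds). Time passes only in rows, so rows that do not move let the fingers close. It gives the time, the measured TCP pose, the force, the opening and the grip force at its end, in the units of the state.
- arm.get_obs(): the state, without advancing time (a new reading comes with each control period).
- arm.camera(name): name is "scene" or "side" or "wrist"; returns (picture, depth): 400x640x3 uint8, red, green, blue; 400x640 float32, mm along the optical axis (not along the pixel's ray), 0 where there is no reading.
- arm.camera_info(name): a dict with "fx", "fy", "cx", "cy" (pixels), "dist_coeffs" ([k1, k2, p1, p2, k3] as OpenCV has them; the pictures are not rectified), "rvec" (rotation vector, rad) and "tvec" (3), from world to camera coordinates, as OpenCV has them; the wrist camera has in their place "tool_from_camera" (4x4, takes a point from camera to tool coordinates, whose origin is the TCP and whose axes are the flange's). Camera axes: x right, y down, z forward; pixel columns grow to the right and rows downward; lengths in mm; the calibration is good to about 2 mm. A picture is of the moment at which its call begins: read the wrist's pose just before it. camera_info takes no time and is no camera call.
- arm.close_job(): hands the job in; it is judged then, once.
The state is a dict: "t": time; "q": joint angles; "qd": joint speeds; "effort": joint torques, N m; "tool_pos": TCP position; "tool_rot": TCP orientation; "force": force on the tool from outside, world axes, zero at the start; "ft_torque": the same for the moment, N m; "gripper_width": opening from 0.0 (shut) to 1.0 (fully open); "grip_force": force on a finger pad.
Only numpy, scipy, OpenCV 4.12 (cv2) and the standard library are available. Lean on these libraries where they do the work, as an engineer would, in place of code of your own. Each camera call takes 0.05 s, during which the arm holds its last target. There are 200 camera calls.

## Working session

There is one attempt and no reset: what is moved stays moved. The work goes in short steps, Python scripts to look and compute and a shell command to move; the robot and the scene stay as the last step left them, time stands still between calls to the robot, and variables do not carry over. Pictures are saved under pics/ and viewed, at most 10 in all, crops included, and the job is handed in when it is done.

```bash
mkdir -p pics
cat > h.py <<'E'
import numpy as np,cv2
from workcell import arm
from scipy.spatial.transform import Rotation as R
def grab(n):
    o=arm.get_obs(); p,d=arm.camera(n); i=arm.camera_info(n)
    K=np.array([[i['fx'],0,i['cx']],[0,i['fy'],i['cy']],[0,0,1.]])
    if n=='wrist':
        T=np.eye(4);T[:3,:3]=R.from_quat(o['tool_rot']).as_matrix();T[:3,3]=o['tool_pos']
        T=T@np.array(i['tool_from_camera'])
    else:
        T=np.eye(4);T[:3,:3]=cv2.Rodrigues(np.array(i['rvec'],float))[0];T[:3,3]=np.ravel(i['tvec']);T=np.linalg.inv(T)
    np.savez(''+n+'.npz',p=p,d=d,K=K,T=T,dist=np.array(i['dist_coeffs'],float))
    return p
def pts(n,uv,z=None):
    """world points of pixels, by depth or on plane z"""
    f=np.load(''+n+'.npz');uv=np.array(uv,float).reshape(-1,2)
    r=cv2.undistortPoints(uv[:,None],f['K'],f['dist'])[:,0];r=np.c_[r,np.ones(len(r))]
    T=f['T']
    if z is None: s=np.array([f['d'][int(round(v)),int(round(u))] for u,v in uv])
    else: s=(z-T[2,3])/(r@T[:3,:3].T)[:,2]
    return (r*s[:,None])@T[:3,:3].T+T[:3,3]
def save(n,name,crop=None,k=1):
    p=np.load(''+n+'.npz')['p']
    if crop: a,b,c,d=crop;p=p[b:d,a:c]
    cv2.imwrite('pics/'+name+'.png',cv2.resize(p[...,::-1],None,fx=k,fy=k,interpolation=cv2.INTER_CUBIC))
E
python3 -c "
from h import *
for n in('scene','side'):
    grab(n);save(n,n+'0')
    print(np.load(n+'.npz')['T'].round(2))
print(arm.get_obs())"
```

```text
[[-6.4000e-01  6.3000e-01 -4.5000e-01  9.9153e+02]
 [ 7.7000e-01  5.1000e-01 -3.8000e-01  3.4650e+02]
 [-1.0000e-02 -5.9000e-01 -8.1000e-01  8.0639e+02]
 [ 0.0000e+00  0.0000e+00  0.0000e+00  1.0000e+00]]
[[-8.2000e-01 -4.0000e-01  4.1000e-01  2.4229e+02]
 [-5.7000e-01  5.8000e-01 -5.9000e-01  4.1728e+02]
 [-0.0000e+00 -7.1000e-01 -7.0000e-01  5.5198e+02]
 [ 0.0000e+00  0.0000e+00  0.0000e+00  1.0000e+00]]
{'t': 0.1, 'q': array([-0.1081291 ,  0.47772266,  0.02236086,  1.55629094, -0.01150076,
        1.10928953, -0.08310108]), 'qd': array([ 0.00062352, -0.00294287, -0.00023624, -0.00296041,  0.00070634,
       -0.00057166,  0.0006233 ]), 'effort': array([ 4.71647683e-03, -5.84088278e+01,  1.53989889e+00, -2.73312145e+01,
       -5.42987685e-02,  1.30690381e-02,  5.50689708e-05]), 'tool_pos': array([ 6.74487786e+02, -2.95998985e-04,  2.21801821e+02]), 'tool_rot': array([ 7.07095189e-01,  7.07117931e-01, -6.00762961e-04, -5.14591511e-04]), 'force': array([-1.2127587 ,  0.49122837,  0.10661964]), 'ft_torque': array([0.01569833, 0.01273808, 0.02352178]), 'grip_force': 0.0, 'gripper_width': 1.0001259960056965}
```

View pics/scene0.png

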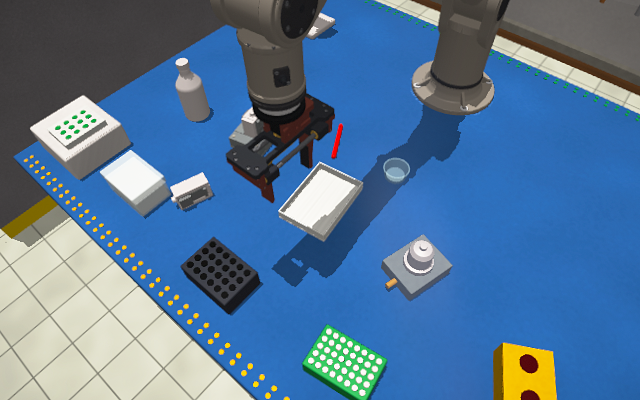

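View pics/side0.png

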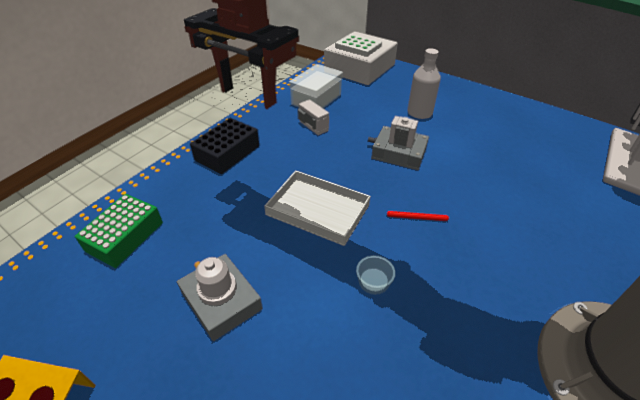

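The side view shows the docked cartridge at about (403,132), the tray at (318,207), the round trap at (213,280) and the loose spare at (313,117). The arm hides the dock in the scene view.

```bash
python3 -c "
from h import *
save('side','c1',(355,100,445,180),8)
print(pts('side',[[403,122],[412,128],[318,207],[400,155]]).round())
print(pts('side',[[297,171],[370,203],[347,243],[265,209]],25).round())"
```

```text
[[ 501. -281.   88.]
 [ 476. -274.   86.]
 [ 552.  -31.    3.]
 [ 482. -247.   27.]]
[[637. -77.  25.]
 [464. -80.  25.]
 [448.  30.  25.]
 [620.  48.  25.]]
```

View pics/c1.png

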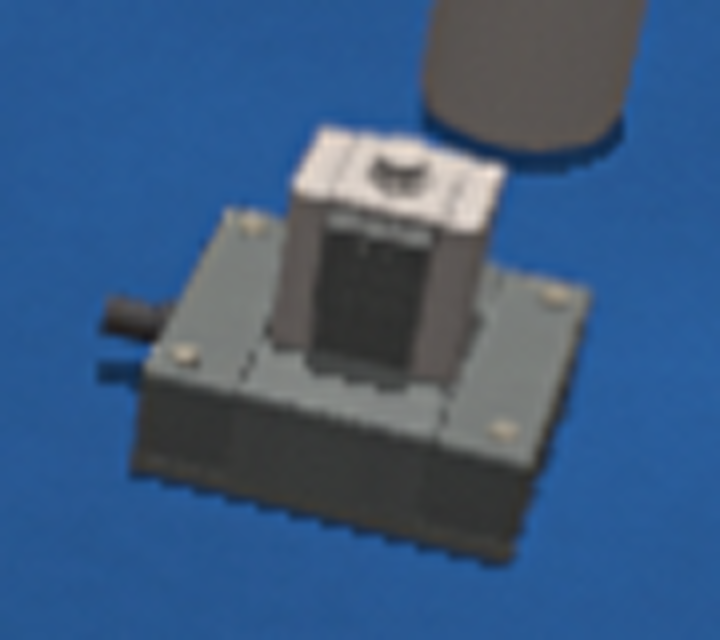

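The crop shows the dock square with the cartridge. A dark tab faces the camera on the long side at crop (375,290), the top corners are clear, and so are the dock's top corners.

```bash
python3 -c "
from h import *
def f(c,z):
    a=np.array(c)/8+[355,100]-.45
    P=pts('side',a,z)[:,:2];print(P.round(1),P.mean(0).round(1))
    print([ (np.linalg.norm(v).round(1),np.degrees(np.arctan2(v[1],v[0])).round(1)) for v in np.roll(P,-1,0)-P])
f([(320,128),(503,163),(480,232),(293,190)],85)
f([(230,210),(590,290),(528,468),(148,370)],35)
o=arm.get_obs();M=R.from_quat(o['tool_rot']).as_matrix();print(M.round(2))
"
```

```text
[[ 529.3 -297.9]
 [ 479.9 -311.1]
 [ 471.  -276.1]
 [ 521.2 -265.3]] [ 500.4 -287.6]
[(np.float64(51.1), np.float64(-165.0)), (np.float64(36.1), np.float64(104.3)), (np.float64(51.4), np.float64(12.1)), (np.float64(33.5), np.float64(-76.1))]
[[ 561.6 -317.8]
 [ 456.8 -341.3]
 [ 437.5 -253.3]
 [ 543.  -233.4]] [ 499.7 -286.5]
[(np.float64(107.4), np.float64(-167.4)), (np.float64(90.1), np.float64(102.4)), (np.float64(107.4), np.float64(10.7)), (np.float64(86.5), np.float64(-77.6))]
[[-0.  1. -0.]
 [ 1.  0. -0.]
 [-0. -0. -1.]]
```

```bash
python3 -c "
from h import *
print(pts('side',[[431,53],[424,75],[423,105],[350,70],[316,90],[313,112]]).round())
print(pts('scene',[[182,64],[192,95],[196,110]]).round())
print(arm.camera_info('wrist')['tool_from_camera'])
"
```

```text
[[ 530. -467.  170.]
 [ 533. -457.  117.]
 [ 520. -455.   40.]
 [ 781. -528.   33.]
 [ 756. -318.   69.]
 [ 717. -248.   54.]]
[[ 543. -471.  173.]
 [ 550. -456.   89.]
 [ 552. -456.   40.]]
[[ 1.56919984e-03 -9.53546266e-01 -3.01242521e-01  8.37262558e+01]
 [ 9.99998385e-01  1.76012461e-03 -3.62375602e-04  8.00589848e-01]
 [ 8.75766278e-04 -3.01241466e-01  9.53547488e-01 -1.60579955e+02]
 [ 0.00000000e+00  0.00000000e+00  0.00000000e+00  1.00000000e+00]]
```

```bash
python3 -m inch '[[-36,-22,0,0,87],[-36,-22,0,0,87],[-36,-22,0,0,87],[-36,-22,0,0,87],[-36,-22,0,0,87],[-36,-22,0,0,87],[-36,-22,0,0,87],[-35,-20,0,0,87],[0,0,0,9.7,87],[0,0,0,9.7,87]]' 50 && python3 -m inch '[[0,0,0,9.7,87],[0,0,0,9.7,87],[0,0,0,9.7,87],[0,0,0,9.7,87],[0,0,0,9.7,87],[0,0,0,9.3,87],[0,0,0,0,87],[0,0,0,0,87]]'
python3 -c "
from h import *
grab('wrist');save('wrist','w1')
o=arm.get_obs();print(o['tool_pos'].round(1),R.from_quat(o['tool_rot']).as_matrix().round(3),o['q'].round(2))"
```

```text
t: 1.35
tool_pos: [500.2, -287.6, 222.3]
tool_rot: [0.818, 0.575, -0.0, -0.0]
force: [-0.4, 0.6, 0.1]
gripper_width: 0.989
grip_force: 0.0
t: 2.35
tool_pos: [500.9, -286.8, 222.5]
tool_rot: [0.994, 0.113, -0.0, -0.0]
force: [-0.2, -0.5, 0.6]
gripper_width: 0.995
grip_force: 0.0
[ 500.9 -286.9  222.5] [[ 0.975  0.224 -0.   ]
 [ 0.224 -0.975  0.   ]
 [-0.    -0.    -1.   ]] [ 0.12  0.33  0.37  1.81 -0.14  1.02 -0.8 ]
```

View pics/w1.png

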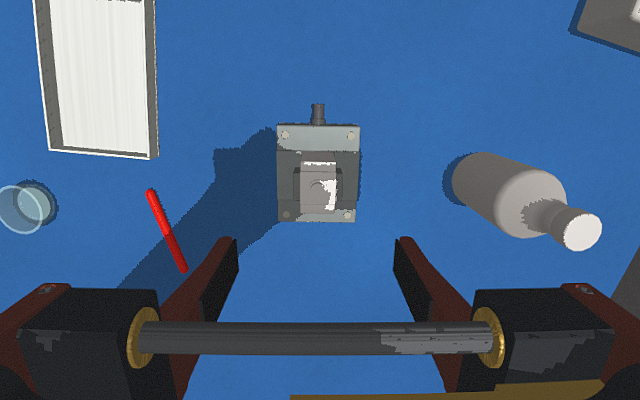

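The wrist view shows the dock square with the image at about (277–361, 124–222) and the cartridge top near (318,185). The bottle is to the right, clear of the gripper.

```bash
python3 -c "
from h import *
save('wrist','w2',(265,90,375,235),4)"
```

```text
(no output)
```

View pics/w2.png

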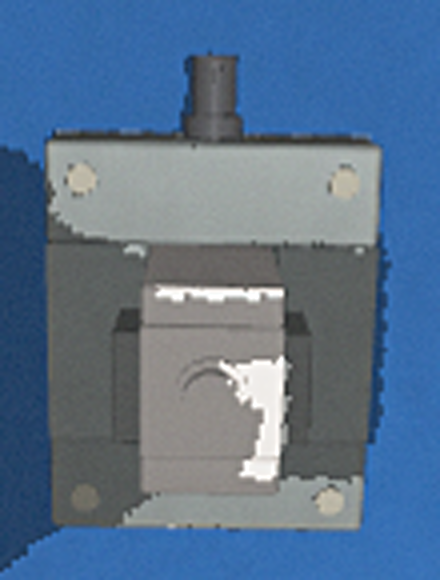

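The crop shows the cartridge top at corners (143,285), (285,288), (280,493), (140,490), with a dark tab on each side. The dock's top corners are (47,142), (382,144), (361,528), (55,526).

```bash
python3 -c "
from h import *
def f(c,z):
    a=np.array(c)/4+[265,90]-.4
    P=pts('wrist',a,z)[:,:2];print(P.mean(0).round(1))
    print([ (np.linalg.norm(v).round(1),np.degrees(np.arctan2(v[1],v[0])).round(1)) for v in np.roll(P,-1,0)-P])
    M=R.from_quat(arm.get_obs()['tool_rot']).as_matrix()[:2,:2]
    print('tool',(P.mean(0)-arm.get_obs()['tool_pos'][:2])@M)
f([(143,285),(285,288),(280,493),(140,490)],85)
f([(47,142),(382,144),(361,528),(55,526)],35)
f([(80,180),(344,184),(329,502),(84,497)],36)
"
```

```text
[ 503.1 -288.2]
[(np.float64(33.0), np.float64(-78.1)), (np.float64(50.7), np.float64(-167.2)), (np.float64(34.2), np.float64(101.8)), (np.float64(50.7), np.float64(11.5))]
tool [1.79912927 1.76112733]
[ 502.9 -288.3]
[(np.float64(88.2), np.float64(-77.2)), (np.float64(108.4), np.float64(-167.8)), (np.float64(88.1), np.float64(102.7)), (np.float64(108.3), np.float64(12.3))]
tool [1.65765157 1.77838552]
[ 502.2 -287.9]
[(np.float64(69.9), np.float64(-77.8)), (np.float64(89.7), np.float64(-167.8)), (np.float64(69.9), np.float64(101.9)), (np.float64(89.3), np.float64(12.2))]
tool [1.01780096 1.24715982]
```

```bash
python3 -m inch '[[1.5,1.5,35,0.8,87],[0,0,45,0,87],[0,0,45,0,87],[0,0,35,0,87],[0,0,14.5,0,87],[0,0,0,0,87],[0,0,0,0,60]]' 25
python3 -c "
from h import *
grab('side');save('side','s2',(340,60,460,180),5)
o=arm.get_obs();print(o['tool_pos'].round(1),o['q'].round(2))"
```

```text
t: 3.28
tool_pos: [503.8, -288.7, 49.6]
tool_rot: [0.995, 0.105, 0.001, 0.001]
force: [-0.4, -0.2, -0.2]
gripper_width: 0.915
grip_force: 0.0
[ 503.9 -288.7   49.7] [ 0.19  0.56  0.3   1.94 -0.25  0.68 -0.73]
```

View pics/s2.png

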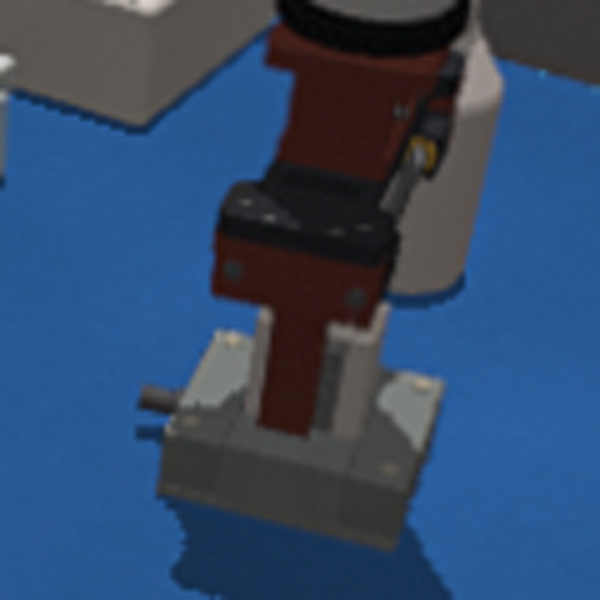

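The finger hangs beside the tab with its tip above the dock. It sits perhaps 1–2 mm too far toward +x, so I'll trim that and then pinch.

```bash
python3 -m inch '[[-1.5,0,1.5,0,60],[0,0,0,0,52],[0,0,0,0,46],[0,0,0,0,40],[0,0,0,0,30],[0,0,0,0,30],[0,0,0,0,30],[0,0,0,0,30],[0,0,0,0,30],[0,0,0,0,30]]' 30
python3 -c "
from h import *
print(arm.get_obs()['gripper_width']*87.8)"
```

```text
t: 4.58
tool_pos: [501.5, -288.6, 47.3]
tool_rot: [0.995, 0.104, 0.0, 0.0]
force: [-1.5, -0.7, 7.1]
gripper_width: 0.404
grip_force: 30.0
35.47254303741287
```

Width is 35.5 mm, slightly under the 38 mm expected fully pressed, with the force firm. I'll lift gently and watch the force.

```bash
python3 -m inch '[[0,0,-2,0,30],[0,0,-2,0,30],[0,0,-2,0,30],[0,0,0,0,30]]'; python3 -m inch '[[0,0,-3,0,30],[0,0,-3,0,30],[0,0,0,0,30]]'
python3 -c "
from h import *
grab('side');save('side','s3',(340,60,460,180),5)"
```

```text
t: 5.08
tool_pos: [501.4, -288.4, 52.7]
tool_rot: [0.995, 0.105, 0.0, 0.0]
force: [0.6, -0.5, -2.0]
gripper_width: 0.399
grip_force: 30.0
t: 5.45
tool_pos: [501.6, -288.5, 59.0]
tool_rot: [0.995, 0.105, 0.0, 0.0]
force: [-0.1, 0.1, -1.4]
gripper_width: 0.395
grip_force: 30.0
```

View pics/s3.png

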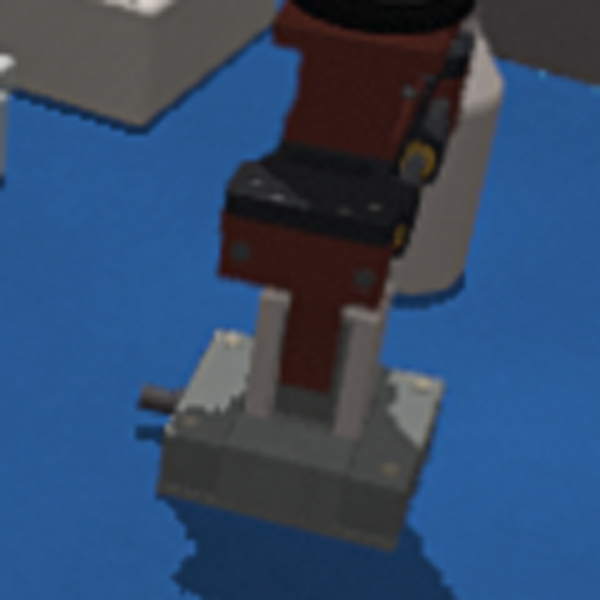

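The force is only about the cartridge's weight, and the top front edge has risen by about 27 px in the crop (roughly 11 mm). The cartridge is coming out, so I'll keep going straight up and measure the tray from both fixed cameras.

```bash
python3 -m inch '[[0,0,-5,0,30],[0,0,-8,0,30],[0,0,-10,0,30],[0,0,-12,0,30],[0,0,-15,0,30],[0,0,-15,0,30],[0,0,-10,0,30],[0,0,0,0,30],[0,0,0,0,30]]'
python3 -c "
from h import *
for n,c in(('scene',[(321,163),(363,184),(323,241),(279,210)]),('side',[[297,171],[370,203],[347,243],[265,209]])):
    P=pts(n,c,25)[:,:2];print(P.round(),P.mean(0).round(1))
    print([ (np.linalg.norm(v).round(1),np.degrees(np.arctan2(v[1],v[0])).round(1)) for v in np.roll(P,-1,0)-P])
grab('side');p=np.load('side.npz')['p'];a=p[150:260,250:390];b=p[20:180,330:470]
import cv2
im=np.hstack([cv2.resize(a,(400,314)),cv2.resize(b,(350,400))[:314]]);cv2.imwrite('pics/s4.png',im[...,::-1])
"
```

```text
t: 6.62
tool_pos: [501.1, -288.2, 133.3]
tool_rot: [0.995, 0.105, -0.0, -0.0]
force: [0.1, 0.1, -3.1]
gripper_width: 0.403
grip_force: 30.0
[[476. -93.]
 [464.  23.]
 [639.  48.]
 [640. -77.]] [554.8 -24.6]
[(np.float64(116.2), np.float64(96.0)), (np.float64(177.1), np.float64(8.3)), (np.float64(125.4), np.float64(-89.7)), (np.float64(164.5), np.float64(-174.5))]
[[637. -77.]
 [464. -80.]
 [448.  30.]
 [620.  48.]] [542.4 -19.6]
[(np.float64(173.2), np.float64(-178.9)), (np.float64(111.1), np.float64(98.1)), (np.float64(172.6), np.float64(5.8)), (np.float64(125.5), np.float64(-82.1))]
```

View pics/s4.png

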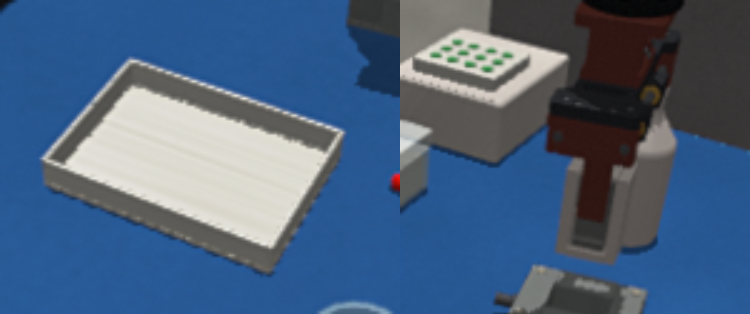

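The cartridge is out of the dock and upright in the grip. The tray rim corners in the left half are (132,60), (343,131), (270,249), (43,158).

```bash
python3 -c "
from h import *
c=np.array([(132,60),(343,131),(270,249),(43,158)])/2.857+[250,150]-.3
P=pts('side',c,25)[:,:2];print(P.round(),P.mean(0).round(1))
print([ (np.linalg.norm(v).round(1),np.degrees(np.arctan2(v[1],v[0])).round(1)) for v in np.roll(P,-1,0)-P])
o=arm.get_obs();M=R.from_quat(o['tool_rot']).as_matrix()
print((np.r_[P.mean(0),0]-np.r_[o['tool_pos'][:2],0])@M)
"
```

```text
[[640. -76.]
 [475. -98.]
 [460.  21.]
 [627.  40.]] [550.3 -28.3]
[(np.float64(166.5), np.float64(-172.5)), (np.float64(119.8), np.float64(97.1)), (np.float64(168.6), np.float64(6.4)), (np.float64(116.4), np.float64(-83.9))]
[ 1.02371115e+02 -2.43983581e+02  6.18692833e-02]
```

```bash
python3 -m inch '[[6,-15,0,0,30],[12,-28,0,0,30],[14,-34,0,0,30],[14,-34,0,0,30],[14,-34,0,0,30],[14,-34,0,0,30],[14,-34,0,0,30],[10,-21,0,0,30],[4,-10,0,0,30],[0,0,0,5,30]]' && python3 -m inch '[[0,0,15,0,30],[0,0,20,0,30],[0,0,10,0,30],[0,0,0,0,30]]'
python3 -c "
from h import *
grab('side');save('side','s5',(240,90,400,250),4)
"
```

```text
t: 7.92
tool_pos: [550.1, -27.3, 133.4]
tool_rot: [0.998, 0.061, -0.0, -0.0]
force: [-0.1, -1.4, -2.0]
gripper_width: 0.401
grip_force: 30.0
t: 8.43
tool_pos: [549.5, -28.9, 87.6]
tool_rot: [0.998, 0.061, -0.001, 0.0]
force: [0.5, 0.2, -2.6]
gripper_width: 0.395
grip_force: 30.0
```

View pics/s5.png

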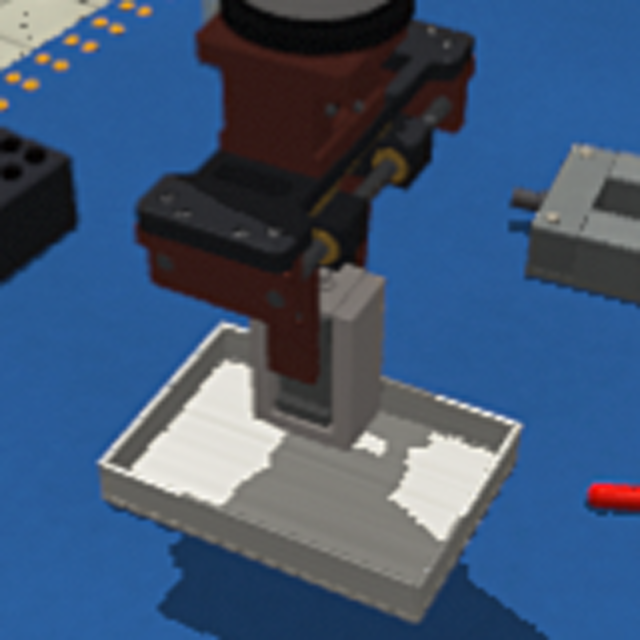

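The cartridge hangs upright over the middle of the tray, so I'll lower it.

```bash
python3 -m inch '[[0,0,12,0,30],[0,0,12,0,30],[0,0,10,0,30],[0,0,3,0,30],[0,0,0,0,30],[0,0,0,0,30]]' && python3 -m inch '[[0,0,1,0,30],[0,0,1,0,30],[0,0,0,0,30],[0,0,0,0,30]]'
```

```text
t: 9.22
tool_pos: [550.7, -28.6, 51.9]
tool_rot: [0.998, 0.061, 0.0, 0.0]
force: [0.4, -0.2, -1.9]
gripper_width: 0.398
grip_force: 30.0
t: 9.72
tool_pos: [550.4, -28.6, 49.7]
tool_rot: [0.998, 0.061, 0.0, -0.0]
force: [0.6, -0.1, -2.6]
gripper_width: 0.397
grip_force: 30.0
```

```bash
python3 -m inch '[[0,0,1,0,30],[0,0,1,0,30],[0,0,0,0,30],[0,0,0,0,30]]' && python3 -m inch '[[0,0,1,0,30],[0,0,0,0,30],[0,0,0,0,30]]'
```

```text
t: 10.22
tool_pos: [550.4, -28.6, 47.7]
tool_rot: [0.998, 0.061, 0.0, 0.0]
force: [0.4, 0.4, -3.1]
gripper_width: 0.4
grip_force: 30.0
t: 10.6
tool_pos: [550.4, -28.6, 46.7]
tool_rot: [0.998, 0.061, -0.0, -0.0]
force: [0.3, 0.3, -1.8]
gripper_width: 0.398
grip_force: 30.0
```

```bash
python3 -m inch '[[0,0,1,0,30],[0,0,0,0,30],[0,0,0,0,30]]' && python3 -m inch '[[0,0,0.5,0,30],[0,0,0,0,30],[0,0,0,0,30]]'
```

```text
t: 10.98
tool_pos: [550.4, -28.6, 45.6]
tool_rot: [0.998, 0.061, 0.0, 0.0]
force: [0.2, -0.4, -2.8]
gripper_width: 0.396
grip_force: 30.0
t: 11.35
tool_pos: [550.5, -28.6, 45.4]
tool_rot: [0.998, 0.061, 0.0, -0.0]
force: [-1.5, -1.1, 3.2]
gripper_width: 0.397
grip_force: 30.0
```

The cartridge touched the floor at the expected height (45.3). I'll release it slowly and then rise.

```bash
python3 -m inch '[[0,0,0,0,38],[0,0,0,0,41],[0,0,0,0,44],[0,0,0,0,47],[0,0,0,0,50],[0,0,0,0,54],[0,0,0,0,62],[0,0,0,0,70],[0,0,0,0,76],[0,0,0,0,76]]' 10 && python3 -m inch '[[0,0,-15,0,76],[0,0,-30,0,76],[0,0,-40,0,76],[0,0,-40,0,76],[0,0,-30,0,76],[0,0,0,0,76],[0,0,0,0,76],[0,0,0,0,76]]'
python3 -c "
from h import *
grab('side');save('side','s6',(240,90,400,250),4)
"
```

```text
t: 12.6
tool_pos: [550.4, -28.6, 45.2]
tool_rot: [0.998, 0.061, 0.0, 0.0]
force: [0.1, -0.6, -0.8]
gripper_width: 0.865
grip_force: 0.0
t: 13.6
tool_pos: [549.5, -28.6, 199.1]
tool_rot: [0.998, 0.061, -0.001, 0.0]
force: [-0.1, 0.4, 0.6]
gripper_width: 0.869
grip_force: 0.0
```

View pics/s6.png

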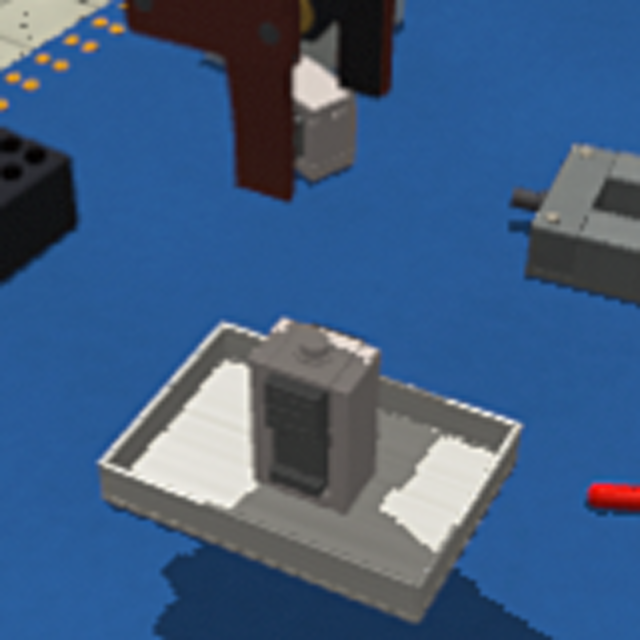

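The cartridge stands upright in the middle of the tray and the gripper is clear above it.

```bash
python3 -c "
from workcell import arm
print(arm.close_job())"
```

```text
the job is handed in; nothing more can be done
None
```

The job is handed in at about 14 s: the spent cartridge was unlatched, lifted out of its dock and left standing upright in the middle of the tray, with the gripper clear (the hand-in returned no verdict).

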